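# Hold a connector at proof load on the bench pull tester

## Robot

A 7-joint arm with a two-finger parallel gripper is mounted at the origin on a cart in front of the work surface, level with it; the furniture and walls round the work are solid. World frame = base frame: x ahead of the robot, y to its left, z up, the work surface at z = 0. Lengths are in m, angles in rad, forces in N, time in s.
With the tool pointing down it reaches from about 0.35 to 0.9 m from the base axis. Payload 8.1 kg.
Tool frame: the origin (TCP) lies midway between the tips of the shut fingers; the grasp point (between the pads) lies arm.tcp_to_grasp behind it (arm.tcp_to_grasp is the distance from the TCP to the grasp point, in m); z points along the fingers, y is the line along which they close (so a half turn about z gives the same grasp; the last joint's range is limited). The gripper opens to 92 mm and grips with 3 to 60 N. Pads are 19 mm wide; open, the fingers measure 130 mm over their backs; the gripper's body (75 mm by 190 mm) begins 47 mm behind the grasp point.
Start: joints at [-1.331, 0.434, 0.025, 1.573, -0.012, 1.134, -0.075], TCP at [0.21, 0.589, 0.227] pointing down, gripper open.
Joint ranges: [-2.62, 2.62], [-0.44, 2.09], [-1.27, 1.32], [0.08, 2.57], [-1.32, 4.46], [0.12, 2], [-2.74, 2.74]. Speed limits (rad/s): [2.22, 2.22, 3.01, 3.01, 3.14, 3.14, 3.14].

## Interface

Orientations are given as a rotation vector (axis times angle).
In Python, from cell import observe, get_image, arm gives the robot as it stands. The module is installed in compiled form; this text tells all that it offers.
- The arm moves only by the tool drive_tool, never from a script. Its argument "steps" is a list of rows, each a list of 5 numbers: the closure, from 0 (fully open) to 1 (shut), then the shift along the world's x, y, z in mm, then the turn about the world's z in rad. In form: [[hand, x, y, z, roll], ...]. A call has 1 to 20 rows; each row shifts and turns the commanded pose from where the row before left it; what a row does not reach is not made up. A row lasts 1/12 s, in which the tool goes at most 41.7 mm and 7.16 degrees, less where a joint would pass 70% of its speed; a pose out of reach is approached as far as the arm can. A call with a gripper value outside its range is refused whole. The fingers move at their own pace and stop on an object; "grip_force" is the grip in N (left out, the last holds). Time passes only in rows, so rows that do not move let the fingers close. It gives the time, the measured TCP pose, the force, the opening and the grip force at its end, in the units of the state.
- observe(): the state, without advancing time (a new reading comes with each control period).
- get_image(name): name is "scene" or "side" or "wrist"; returns a dict with "image" (384x512x3 uint8, red, green, blue), "vfov" (degrees; the focal length in pixels is half the picture's height over the tangent of half this angle, whatever the lens; pixels are square), "cx", "cy" (the principal point, pixels), "k1" (the pictures are not rectified: a ray, as slopes to the right and down, at radius r is drawn at 1 + k1 r^2 times it, then the intrinsics apply), "xyz" and "attitude" of the camera in the world. Camera axes: x right, y down, z forward; pixel columns grow to the right and rows downward; lengths in m; the calibration is good to about 2 mm. A picture is of the moment at which its call begins. There is no depth.
- arm.sign_off(): hands the job in; it is judged then, once.
The state is a dict: "clock": time; "joints": joint angles; "dq": joint speeds; "joint_efforts": joint torques, N m; "position": TCP position; "ee_rot": TCP orientation; "force": force on the tool from outside, world axes, zero at the start; "ft_torque": the same for the moment, N m; "width": opening from 0.0 (shut) to 1.0 (fully open); "gripper_force": force on a finger pad.
Only numpy, scipy, OpenCV 4.12 (cv2) and the standard library are available. Lean on these libraries where they do the work, as an engineer would, in place of code of your own. Each camera call takes 0.05 s, during which the arm holds its last target. There are 200 camera calls.

## Task

Proof-load the RF connector that is already fitted in the bench pull tester. Press the red release paddle down to its stop and let it come back up, so that the parked carriage unlatches and springs out to zero; then take the black draw knob in the gripper and draw it steadily out against the spring until the pointer stands between the two red prongs of the load window, without running past the window. Finish while still gripping the knob and holding the pointer still in the window, and leave the window setting and the other things on the bench alone.

Things in the scene. Friction and masses are not known exactly. Their poses are not given: they have to be found in the camera images.
- pull_tester: the bench pull tester: a grey bed plate 315 mm long (along its x) and 130 mm wide, fixed to the worktop, with a rear anchor block (76 mm high) at +x that holds the connector, a steel spring barrel (top 62 mm above the worktop) in front of it, and the carriage on two rails at the front. Origin on the worktop surface in the middle of its width; x points to the rear anchor, so the carriage is pulled along -x; y points to the paddle side; z up. Only its position and yaw vary
- release_paddle (a joint): angle of the red release paddle, rad: 0 up (its spring holds it there), 0.30 pressed fully down on its stop. Its hinge lies along the tester's x axis, 42 mm inboard (-y) of paddle_pad and 15 mm below it when up. Pressing at the pad takes about 1 N at first and about 4 N just above the stop. The inboard end is the latch pawl, which frees the parked carriage at about 0.1 rad; the paddle springs up again by itself
- paddle_pad (a point): middle of the upper face of the red paddle pad (40 mm along x by 42 mm along y), 59 mm above the worktop when up; goes down about 12 mm in all when pressed. The tester frame applies: the pad lies at x -40, y +112 mm from the tester's origin
- carriage (a joint): travel of the carriage along the tester's -x, m: 0 parked and latched; after unlatching it springs out by itself to about 0.016 (the zero line) and rests there; it can be drawn on to 0.085 against a return spring of 150 N/m (5 to 9 N at the load window) and goes back to about 0.016 when let go. Pointer, knob and carriage move together
- draw_knob: upright black cylindrical draw knob on the carriage, 24 mm in diameter, grip part from 70 to 113 mm above the worktop; origin on its axis 61 mm above the worktop; it revolves on its pin with slight friction, like a machine handle. The carriage under it is 62 mm wide and its top is 62 mm above the worktop near the knob
- knob_centre (a point): centre of the draw knob's grip part, on its axis, 90 mm above the worktop; parked, it lies at x -49, y 0 mm from the tester's origin
- pointer_tip (a point): tip of the thin black pointer that sticks out of the carriage's right side (-y) over the white rule, 27 mm above the worktop; it lies 14 mm rearward (+x) and 52 mm to the -y side of the knob's axis
- load_window (a joint): setting of the load window along the rule, m, counted along the tester's -x from the zero line; set differently each time, held by friction, not to be moved. The pointer is in the middle of the window when carriage = load_window + 0.016
- window_centre (a point): middle of the load window: midway between its two red prongs (each 4 mm wide along x, 9 mm clear gap between them), 27 mm above the worktop, over the rule on the tester's -y side
- v_block_1: bystander: grey steel V block 45 x 50 x 40 mm (the one to the right of the tester, near the white RF load), origin under its centre
- load_716: bystander: white cylindrical RF load with a gold centre pin, standing, 34 mm across, 32 mm high, origin under its centre

How it is judged:
By the outcome, as a careful person would: the job done as asked, in the order asked, and still so for the second after the job is handed in, while the arm keeps its last pose, push and grip.
It also fails if it takes over 38 s, if anything falls off the work surface, if the arm or the gripper's body presses on something with over 40 N, if the wrist force passes 120 N, or if a joint passes its speed limit or range.

## Working session

There is one attempt and no reset: what is moved stays moved. The work goes in short steps, Python scripts to look and compute and a tool call to move; the robot and the scene stay as the last step left them, time stands still between calls to the robot, and variables do not carry over. Pictures are saved under pics/ and viewed, at most 10 in all, crops included, and the job is handed in when it is done.

Besides the shell and the picture viewer there is one more tool, called after "Request:" in YAML: its name, and indented under it one key for each argument. drive_tool: Moves the arm, as the interface text tells. Its arguments: {"type":"object","properties":{"steps":{"type":"array"},"grip_force":{"type":"number"}},"required":["steps"]}

```bash
mkdir -p pics; cat > h.py <<'E'
import numpy as np, cv2
from scipy.spatial.transform import Rotation as R
from cell import observe, get_image, arm
def cam(n):
    d=get_image(n); a=np.array(d['attitude'],float)
    M=a if a.shape==(3,3) else (R.from_rotvec(a).as_matrix() if a.size==3 else R.from_quat(a).as_matrix())
    f=d['image'].shape[0]/2/np.tan(np.radians(d['vfov'])/2)
    return dict(M=M,p=np.array(d['xyz'],float),f=f,cx=d['cx'],cy=d['cy'],k1=d['k1'],im=d['image'])
def onplane(c,u,v,z):
    K=np.array([[c['f'],0,c['cx']],[0,c['f'],c['cy']],[0,0,1]])
    s=cv2.undistortPoints(np.array([[[u,v]]],float),K,np.array([c['k1'],0,0,0,0]))[0,0]
    r=c['M']@np.array([s[0],s[1],1]); return c['p']+r*(z-c['p'][2])/r[2]
def proj(c,P):
    q=c['M'].T@(np.array(P)-c['p']); s=q[:2]/q[2]; s=s*(1+c['k1']*(s@s)); return s*c['f']+[c['cx'],c['cy']]
def save(c,fn,crop=None,k=1):
    im=c['im'][:,:,::-1]
    if crop: x0,y0,x1,y1=crop; im=im[y0:y1,x0:x1]
    cv2.imwrite('pics/'+fn,cv2.resize(im,None,fx=k,fy=k,interpolation=cv2.INTER_CUBIC))
E
python3 - <<'E'
from h import *
import pickle
cs={n:cam(n) for n in('scene','side')}
pickle.dump(cs,open('c0.pkl','wb'))
for n,c in cs.items(): print(n,c['p'],c['M'][:,2],c['f'],c['k1'],c['cx'],c['cy']); save(c,n+'0.png',None,1.5)
print(observe()['ee_rot'],arm.tcp_to_grasp,observe()['position'],observe()['clock'])
E
```

```text
scene [ 0.06812104 -0.10755835  0.68194453] [ 0.58373633  0.42139182 -0.69403229] 356.8513901467734 -0.05835769931987717 249.42775549174885 193.16959200469506
side [0.29048065 0.94700357 0.46594784] [ 0.32124706 -0.83144602 -0.45331869] 384.3174366342487 -0.03547119357817905 251.95578041814244 188.46032566619024
[-5.35897051e-01 -3.09541169e+00  2.15230323e-03] 0.0188 [0.20995872 0.58821478 0.22602879] 0.1
```

View pics/scene0.png

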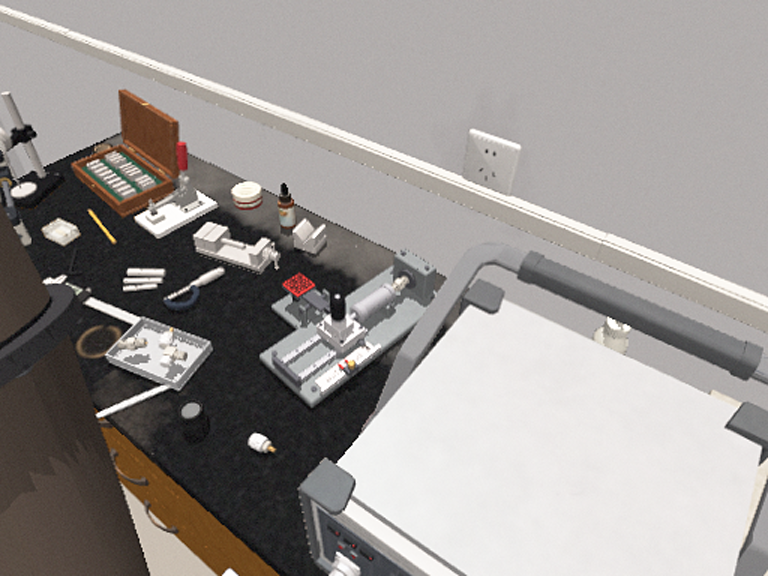

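View pics/side0.png

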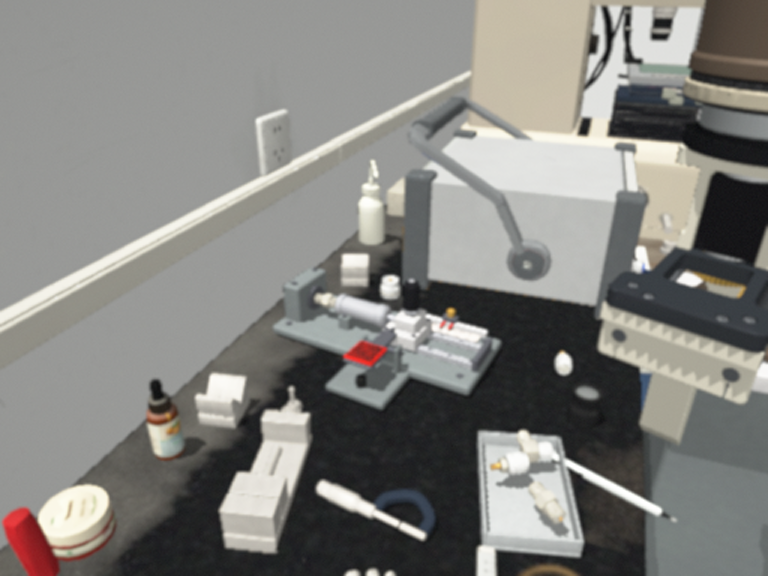

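The scene shows the tester with its knob top near (337,296)/1.5 and its red pad near (299,286)/1.5. In the side view the pad is near (366,353)/1.5. I'll enlarge both.

```bash
python3 - <<'E'
from h import *
import pickle
cs=pickle.load(open('c0.pkl','rb'))
save(cs['scene'],'sc1.png',(165,155,305,275),5); save(cs['side'],'sd1.png',(180,175,340,275),5)
E
```

```text
(no output)
```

View pics/sc1.png

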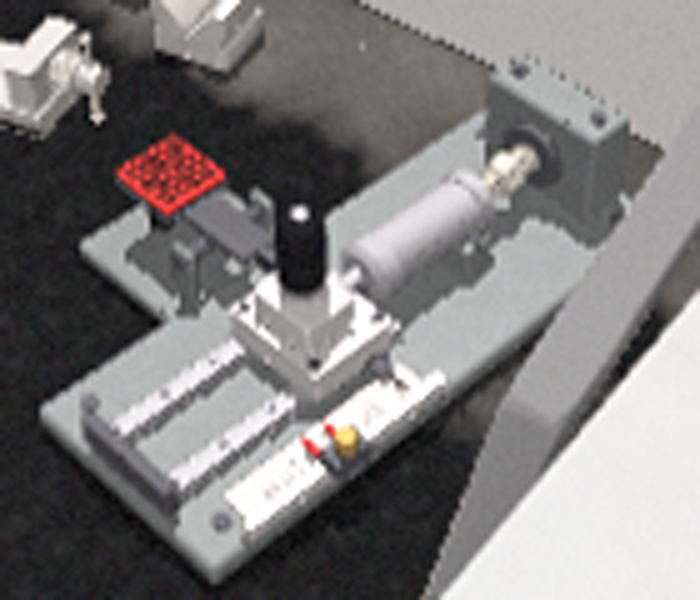

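View pics/sd1.png

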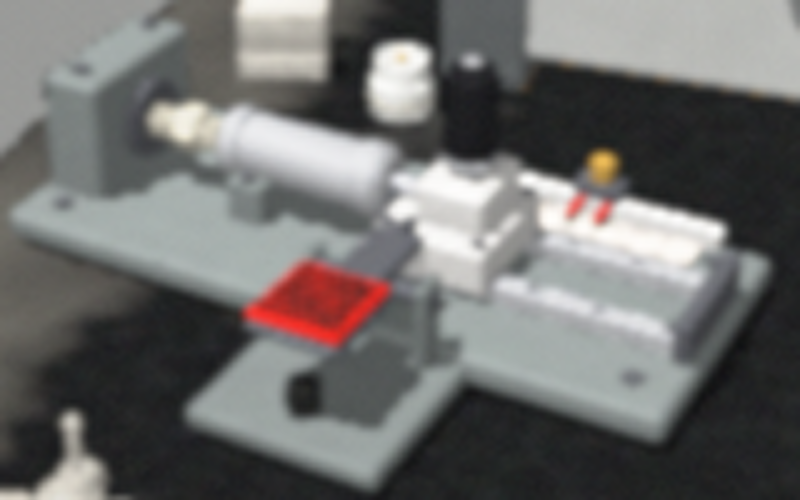

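Scene crop: the pad corners are left (118,174), top (174,133), right (224,178) and bottom (168,208). The knob top is at (301,212), the pointer tip at about (398,382) and the prongs at (312,447) and (330,432). Side crop: the pad corners are (248,308), (305,262), (390,288) and (336,336), the knob top is at (472,62) and the prongs at (576,207) and (603,210).

```bash
python3 - <<'E'
from h import *
import pickle
from scipy.optimize import least_squares
cs=pickle.load(open('c0.pkl','rb'))
S=lambda u,v:np.array([u/5+165,v/5+155]); D=lambda u,v:np.array([u/5+180,v/5+175])
P=lambda a,b:(-.04+.02*a,.112+.021*b,.059)
K=(-.049,0,.113); T=(-.035,-.052,.027)
W=lambda w,s:(-.035-.016-w+s*.0065,-.052,.027)
obs=[('scene',P(1,1),S(174,133)),('scene',P(-1,1),S(118,174)),('scene',P(1,-1),S(224,178)),('scene',P(-1,-1),S(168,208)),
('scene',K,S(301,212)),('scene',T,S(398,382)),('side',P(1,1),D(248,308)),('side',P(1,-1),D(305,262)),('side',P(-1,-1),D(390,288)),('side',P(-1,1),D(336,336)),('side',K,D(472,62))]
pr=[('scene',-1,S(312,447)),('scene',1,S(330,432)),('side',1,D(576,207)),('side',-1,D(603,210))]
def w(q,p): c,s=np.cos(q[2]),np.sin(q[2]); return [q[0]+c*p[0]-s*p[1],q[1]+s*p[0]+c*p[1],p[2]]
def f(q): return np.concatenate([proj(cs[n],w(q,p))-o for n,p,o in obs]+[proj(cs[n],w(q,W(q[3],s)))-o for n,s,o in pr])
x0=onplane(cs['scene'],*S(301,212),.113)
r=least_squares(f,[x0[0],x0[1],0.,.035],loss='soft_l1')
r=min([least_squares(f,[x0[0],x0[1],y,.035],loss='soft_l1') for y in(-.5,0,.5,1)],key=lambda r:r.cost)
q=r.x; print(q,r.cost); print(f(q).reshape(-1,2).round(1))
for n,p in(('pad',P(0,0)),('knob',(-.049,0,.09)),('win',W(q[3],0))): print(n,np.round(w(q,p),4))
np.save('q.npy',q)
o=observe(); print(R.from_rotvec(o['ee_rot']).as_matrix().round(3))
E
```

```text
[ 0.54885053  0.26673659 -0.14349256  0.03304939] 8.375869449958088
[[-0.7 -0.5]
 [-1.7 -1.4]
 [-0.2 -1.5]
 [-1.3  0.2]
 [-0.7  0.3]
 [ 0.1  0.1]
 [-0.9 -0.3]
 [-0.8 -1.6]
 [ 0.2 -1.3]
 [ 0.   0.2]
 [ 0.4 -1.1]
 [ 0.1  0.1]
 [ 0.6 -0. ]
 [ 0.5 -1.8]
 [ 0.5 -1. ]]
pad [0.5253 0.3833 0.059 ]
knob [0.5004 0.2737 0.09  ]
win [0.4582 0.2273 0.027 ]
[[-0.942  0.336 -0.   ]
 [ 0.336  0.942 -0.001]
 [-0.    -0.001 -1.   ]]
```

```bash
python3 - <<'E'
from h import *
import pickle
cs=pickle.load(open('c0.pkl','rb'))
for p in((405,287),(600,312)): print(onplane(cs['side'],p[0]/1.5,p[1]/1.5,0))
for p in((525,270),):
  for z in(.05,.1,.15):print('hub',onplane(cs['side'],p[0]/1.5,p[1]/1.5,z))
E
```

```text
[0.57028748 0.09084065 0.        ]
[0.24529001 0.0603086  0.        ]
hub [0.37327757 0.0521845  0.05      ]
hub [0.36332477 0.15974836 0.1       ]
hub [0.35337197 0.26731221 0.15      ]
```

Request:
drive_tool:
  steps:
    - [1,35,-25,0,-0.124]
    - [1,35,-25,0,-0.124]
    - [1,35,-25,0,-0.124]
    - [1,35,-25,0,-0.124]
    - [1,35,-25,0,-0.124]
    - [1,35,-25,0,-0.124]
    - [1,35,-25,-10,-0.124]
    - [1,35,-25,-20,-0.124]
    - [1,35,-5,-20,-0.124]
    - [1,0,0,-20,-0.124]
    - [1,0,0,-20,-0.124]
    - [1,0,0,-15,0]
    - [1,0,0,0,0]

```text
clock: 1.18
position: [0.5103, 0.3914, 0.1209]
ee_rot: [2.367, 2.065, -0.01]
force: [-0.7, -0.2, -0.0]
width: 0.106
gripper_force: 0.0
```

Request:
drive_tool:
  steps:
    - [1,15,-8,-20,0]
    - [1,0,0,-20,0]
    - [1,0,0,0,0]
    - [1,0,0,0,0]

```text
clock: 1.52
position: [0.5267, 0.3847, 0.0847]
ee_rot: [-2.366, -2.066, 0.003]
force: [-0.0, -0.4, 0.9]
width: 0.002
gripper_force: 0.0
```

```bash
python3 - <<'E'
from h import *
c=cam('side'); save(c,'sd2.png',(180,135,340,275),4)
print(observe()['position'],observe()['force'])
E
```

```text
[0.52713699 0.38534147 0.08571396] [-0.22792606  0.31533983  0.74352112]
```

View pics/sd2.png

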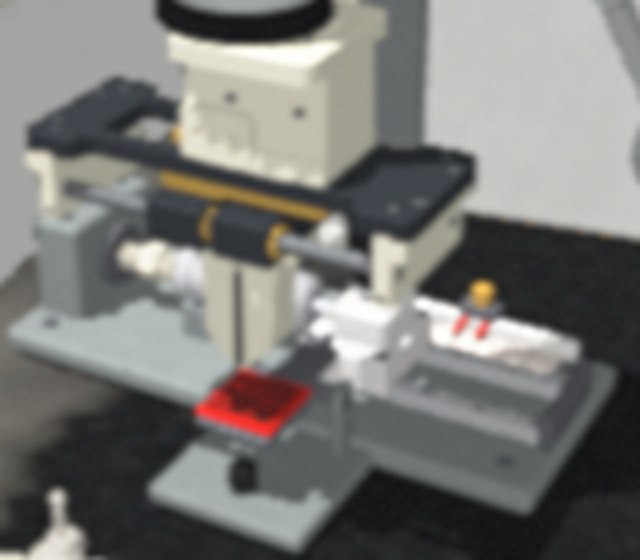

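The shut fingers stand just above the pad, with the tip at about (240,365) and the pad centre at (255,402). Pressing now.

Request:
drive_tool:
  steps:
    - [1,0,0,-10,0]
    - [1,0,0,-8,0]
    - [1,0,0,-6,0]
    - [1,0,0,-4,0]
    - [1,0,0,-4,0]
    - [1,0,0,-3,0]
    - [1,0,0,0,0]
    - [1,0,0,0,0]

```text
clock: 2.23
position: [0.5274, 0.3867, 0.0501]
ee_rot: [-2.365, -2.066, -0.004]
force: [-0.5, 5.7, 4.5]
width: 0.007
gripper_force: 2.6
```

Request:
drive_tool:
  steps:
    - [1,0,0,-2,0]
    - [1,0,0,-2,0]
    - [1,0,0,0,0]

```text
clock: 2.48
position: [0.5276, 0.3872, 0.0478]
ee_rot: [-2.365, -2.065, -0.005]
force: [-5.1, 3.0, 18.5]
width: 0.006
gripper_force: 9.6
```

Request:
drive_tool:
  steps:
    - [1,0,0,10,0]
    - [1,0,0,20,0]
    - [1,0,0,30,0]
    - [1,0,0,30,0]
    - [0,0,0,20,0]
    - [0,0,0,0,0]
    - [0,0,0,0,0]

```text
clock: 3.07
position: [0.5279, 0.3846, 0.1567]
ee_rot: [2.367, 2.065, 0.003]
force: [-0.9, 0.6, -0.5]
width: 0.175
gripper_force: 0.0
```

```bash
python3 - <<'E'
from h import *
import pickle
cs={n:cam(n) for n in('scene','side','wrist')}; pickle.dump(cs,open('c1.pkl','wb'))
A=[]
for n,b in(('scene',(165,150,305,275)),('side',(180,150,340,275))):
    x0,y0,x1,y1=b; A.append(cv2.resize(cs[n]['im'][y0:y1,x0:x1],(400,310),interpolation=cv2.INTER_CUBIC))
cv2.imwrite('pics/c1.png',np.hstack(A)[:,:,::-1])
print(observe()['position'],observe()['force'],observe()['width'])
E
```

```text
[0.52653297 0.38410591 0.15431165] [-0.16031207 -0.35245817 -0.48948408] 0.30143246987477923
```

View pics/c1.png

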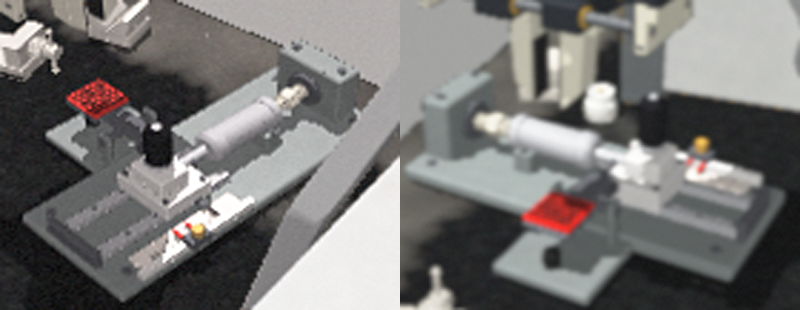

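The carriage has sprung out and the paddle is up again. The knob top is at about (155,128) in the left panel and (255,98) in the right one.

Request:
drive_tool:
  steps:
    - [0,-10,-27,0,0]
    - [0,-10,-27,0,0]
    - [0,-11,-27,0,0]
    - [0,-11,-27,0,0]
    - [0,0,0,0,0]
    - [0,0,0,0,0]
    - [0,0,0,0,0]

```text
clock: 3.8
position: [0.4851, 0.2772, 0.1552]
ee_rot: [-2.367, -2.065, 0.001]
force: [0.4, -0.5, 0.5]
width: 0.813
gripper_force: 0.0
```

```bash
python3 - <<'E'
from h import *
import pickle
cs=pickle.load(open('c1.pkl','rb'))
print(onplane(cs['scene'],155*.35+165,128*125/310+150,.113),onplane(cs['side'],255*.4+180,98*125/310+150,.113))
c=cam('wrist'); save(c,'w2.png'); pickle.dump(c,open('w2.pkl','wb'))
q=np.load('q.npy'); cc,s=np.cos(q[2]),np.sin(q[2])
print('pred top',proj(c,[q[0]-cc*.065,q[1]-s*.065,.113]))
print(observe()['position'],observe()['width'],c['p'])
E
```

```text
[0.48345771 0.27502571 0.113     ] [0.48242235 0.2822132  0.113     ]
pred top [251.80623139 212.02792693]
[0.48526863 0.27767842 0.15521417] 0.8554352630108648 [0.49396257 0.34192853 0.31328261]
```

View pics/w2.png

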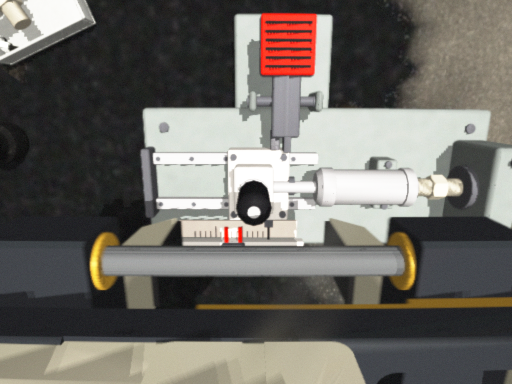

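The wrist view shows the knob top at (253,212), within about 1 px of the prediction. The pointer is at (268,235) and the prongs at (226,235) and (240,235). The fingers straddle the knob, so I'll go down and close.

Request:
drive_tool:
  steps:
    - [0,0,0,-20,0]
    - [0,0,-1,-20,0]
    - [0,0,0,-20,0]
    - [0,0,0,-15,0]
    - [0,0,0,-6,0]
    - [0,0,0,0,0]
    - [1,0,0,0,0]
    - [1,0,0,0,0]
    - [1,0,0,0,0]
    - [1,0,0,0,0]
    - [1,0,0,0,0]
    - [1,0,0,0,0]
    - [1,0,0,0,0]
    - [1,0,0,0,0]
    - [1,0,0,0,0]
    - [1,0,0,0,0]
  grip_force: 30

```text
clock: 5.18
position: [0.4853, 0.2757, 0.0747]
ee_rot: [2.367, 2.065, -0.0]
force: [-0.1, -0.5, 0.7]
width: 0.324
gripper_force: 0.0
```

```bash
python3 - <<'E'
from h import *
import pickle
c=pickle.load(open('w2.pkl','rb')); q=np.load('q.npy'); yx=np.array([np.cos(q[2]),np.sin(q[2])])
P=[onplane(c,u,235,.027)[:2] for u in(268,226,240)]
print([(p@yx).round(4) for p in P],'draw',P[0]@yx-(P[1]+P[2])@yx/2,'q',q[3])
c=cam('wrist'); save(c,'w3.png',(150,120,350,260),4); pickle.dump(c,open('w3.pkl','wb'))
print(observe()['position'],observe()['force'],observe()['width']*92)
E
```

```text
[np.float64(0.4555), np.float64(0.416), np.float64(0.4292)] draw 0.0329196447630557 q 0.033049386671082474
[0.48527062 0.27577568 0.07473769] [0.74680864 0.35480119 1.25863282] 25.764196858846386
```

View pics/w3.png

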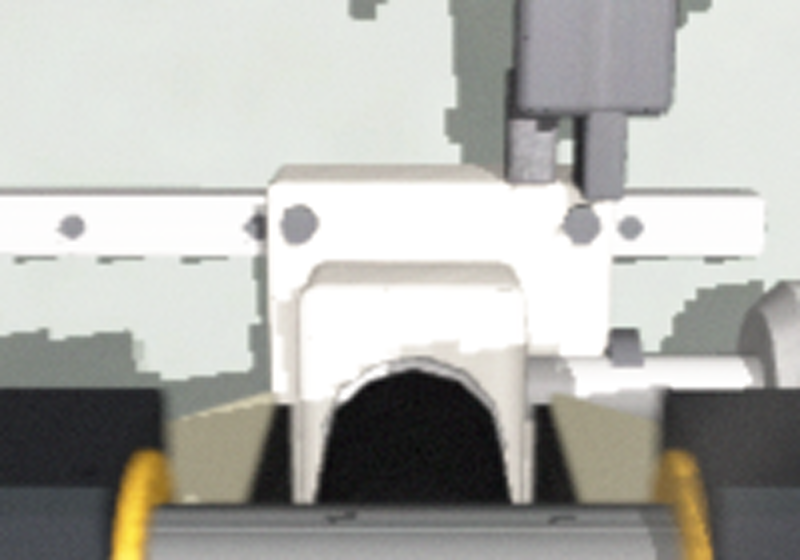

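The wrist view shows the knob between the nearly shut fingers, still centred. Next I'll finish closing and draw most of the 33 mm.

Request:
drive_tool:
  steps:
    - [1,0,0,0,0]
    - [1,0,0,0,0]
    - [1,0,0,0,0]
    - [1,0,0,0,0]
    - [1,-1,0.15,0,0]
    - [1,-2,0.3,0,0]
    - [1,-2,0.3,0,0]
    - [1,-2,0.3,0,0]
    - [1,-2,0.3,0,0]
    - [1,-2,0.3,0,0]
    - [1,-2,0.3,0,0]
    - [1,-2,0.3,0,0]
    - [1,-2,0.3,0,0]
    - [1,-2,0.3,0,0]
    - [1,-2,0.3,0,0]
    - [1,-2,0.3,0,0]
    - [1,-2,0.3,0,0]
    - [1,-1,0.15,0,0]
    - [1,0,0,0,0]
    - [1,0,0,0,0]

```text
clock: 6.9
position: [0.4592, 0.2795, 0.0747]
ee_rot: [2.367, 2.065, -0.0]
force: [2.7, -3.2, -1.9]
width: 0.252
gripper_force: 30.0
```

```bash
python3 - <<'E'
from h import *
cs={n:cam(n) for n in('scene','side')}
q=np.load('q.npy'); cc,s=np.cos(q[2]),np.sin(q[2])
w=lambda a,b,z:[q[0]+cc*a-s*b,q[1]+s*a+cc*b,z]
for n in cs: print(n,'prong-mid',proj(cs[n],w(-.051-q[3],-.052,.027)))
A=[]
for n,b in(('scene',(195,210,275,280)),('side',(270,175,350,245))):
    x0,y0,x1,y1=b; A.append(cv2.resize(cs[n]['im'][y0:y1,x0:x1],(400,350),interpolation=cv2.INTER_CUBIC))
cv2.imwrite('pics/c4.png',np.hstack(A)[:,:,::-1])
o=observe();print(o['position'],o['force'],o['width']*92,o['gripper_force'])
E
```

```text
scene prong-mid [229.58074538 242.91798844]
side prong-mid [298.38678413 215.30807896]
[0.459319   0.27951204 0.07473451] [ 2.36044655 -3.98610013 -0.99326376] 23.708791755255326 29.999953326769173
```

View pics/c4.png

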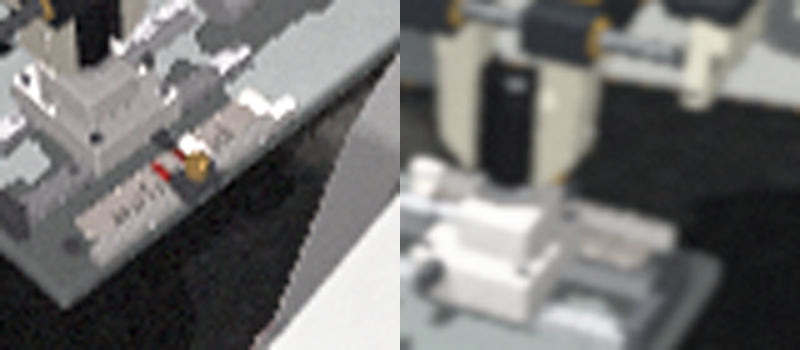

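Here the pointer is still short of the window; the red prongs are at about (160,172) and (180,155) in the left panel. I'll draw the last 7 mm, then check closely.

Request:
drive_tool:
  steps:
    - [1,-1,0.15,0,0]
    - [1,-1.5,0.2,0,0]
    - [1,-1.5,0.2,0,0]
    - [1,-1.5,0.2,0,0]
    - [1,-1,0.15,0,0]
    - [1,-0.5,0.1,0,0]
    - [1,0,0,0,0]
    - [1,0,0,0,0]
    - [1,0,0,0,0]
    - [1,0,0,0,0]
    - [1,0,0,0,0]
    - [1,0,0,0,0]

```text
clock: 8.0
position: [0.4526, 0.2804, 0.0747]
ee_rot: [2.367, 2.065, 0.0]
force: [4.7, -4.1, -2.6]
width: 0.254
gripper_force: 30.0
```

```bash
python3 - <<'E'
from h import *
cs=[cam('scene') for _ in range(4)]
c=cs[0]; c['im']=np.mean([k['im'] for k in cs],0).astype(np.uint8)
save(c,'s5.png',(205,222,255,262),14)
o=observe();p=np.array(o['position'])
q=np.load('q.npy'); d=p[:2]-q[:2]
print(p,o['force'],o['width']*92,'tester x',d@[np.cos(q[2]),np.sin(q[2])],'goal',-.065-q[3],o['clock'])
t=[proj(c,[q[0]+np.cos(q[2])*a-np.sin(q[2])*b,q[1]+np.sin(q[2])*a+np.cos(q[2])*b,.027]) for a,b in((-.051-q[3],-.052),(-.051-q[3]-.01,-.052))]
print((np.array(t)-[205,222])*14)
E
```

```text
[0.45252565 0.28045596 0.07473715] [ 5.19556415 -3.38004635 -2.62468199] 23.705930904120354 tester x -0.09729678686061959 goal -0.09804938667108248 8.2
[[344.13043533 292.85183813]
 [299.33718821 326.55129939]]
```

View pics/s5.png

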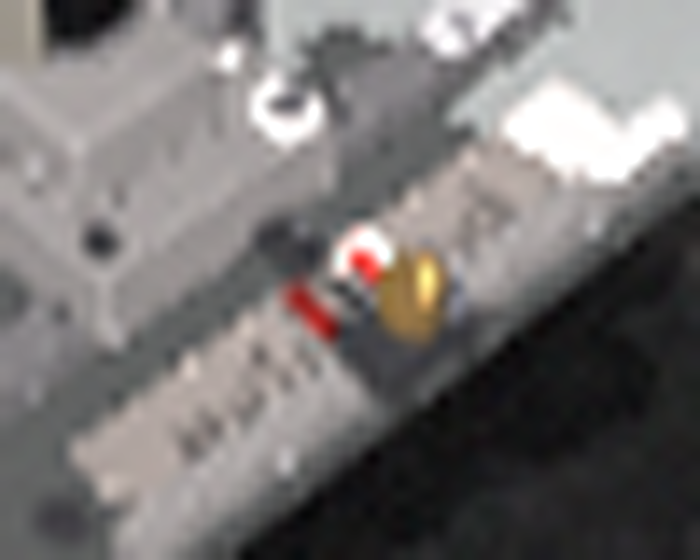

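The pointer (dark stroke at about (347,291)) lies between the prongs (312,315) and (365,262), roughly 1 mm short of the middle. I'll make a small centring draw and hold.

Request:
drive_tool:
  steps:
    - [1,-0.7,0.1,0,0]
    - [1,0,0,0,0]
    - [1,0,0,0,0]
    - [1,0,0,0,0]
    - [1,0,0,0,0]
    - [1,0,0,0,0]
    - [1,0,0,0,0]
    - [1,0,0,0,0]
    - [1,0,0,0,0]
    - [1,0,0,0,0]
    - [1,0,0,0,0]
    - [1,0,0,0,0]

```text
clock: 9.2
position: [0.4519, 0.2805, 0.0747]
ee_rot: [2.367, 2.065, 0.0]
force: [4.3, -4.0, -2.1]
width: 0.256
gripper_force: 30.0
```

```bash
python3 - <<'E'
from h import *
o=observe(); print(o['position'],o['force'],o['width']*92,max(abs(np.array(o['dq']))))
print(arm.sign_off())
E
```

```text
[0.45190649 0.28052902 0.0747402 ] [ 4.27120236 -3.96174731 -2.11214958] 23.552657021289296 0.0016749740609549712
the job is handed in; nothing more can be done
None
```

I pressed the paddle to its stop and released it, the carriage sprang out to zero, and I drew the knob until the pointer stood between the red prongs; I handed the job in at about 9.2 s, still gripping and holding (the last picture predates a final 0.7 mm centring draw).

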